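# Set the blank magazine's follower down for loading

### The job

Get the sprung blank magazine ready for loading: pick the tamper up from its wooden stand, and with its flat foot press the round follower squarely and gently down the magazine's bore until it bottoms on its stop and all three catches hold it down level. Never push on the follower with more than 25 N or with the fingers; then put the tamper back upright in the recess of its stand, leaving the stack of brass blanks and the flux jar where they are.

Things in the scene. Friction and masses are not known exactly. Their poses are not given: they have to be found in the camera images.
- magazine: Fixed blank magazine, left or right on the bench: upright aluminium tube (bore 62 mm, outside 74 mm, rim 78 mm above the bench) on a dark round flange (120 mm across, 10 mm thick), three catch housings round it (20 mm wide, up to 66 mm high, black pull knobs out to 61 mm from the axis). Origin: centre of the flange's underside, on the bench; z up along the bore.
- mouth (a point): Centre of the magazine's rim. Inside, three spring catches reach in to 26 mm from the axis; the follower pushes them aside and they snap out over its top edge as it bottoms. Stop and catches are set together to a height that varies and cannot be measured: the follower bottoms 24 to 36 mm below its starting height, and once let go is held about 1 mm above the stop.
- follower: Loose round steel disc, 60 mm across, 12 mm thick, lying level in the bore on three spring pins. Origin: centre of its underside, 60 mm above the magazine's origin at the start; z up.
- follower_top (a point): Centre of the follower's flat top face, at the start 72 mm above the bench, 6 mm below the rim. The springs need about 4 N to start moving and 8 to 11 N at the end of the travel; the catches add about 2 N on the way. On the stop the push then rises steeply, by some 8 to 12 N per mm: at 16 to 20 N the follower is home.
- tamper: Loose tamper, 104 mm tall, about 0.26 kg: flat steel foot (44 mm across, 10 mm thick), steel stem, hexagonal pale wood handle 28 mm across flats from 54 to 104 mm above the foot's underside (flats straight from 57 to 98 mm). Origin: centre of the foot's underside; z up to the handle; two flats face the tamper's own +y and -y, the others 60 degrees on. Starts upright in the stand.
- tamper_stand: Fixed wooden block, 90 x 90 mm, 22 mm high, on the other side of the bench from the magazine, with a round recess in the middle of its top, 50 mm across and 10 mm deep (floor 12 mm above the bench) in which the tamper stands. Origin: centre of the underside.
- blanks: Bystander: a small loose stack of round brass blanks, 48 mm across and 21 mm high, between magazine and stand; must stay where it is. Origin: centre of its underside.
- flux_jar: Bystander: a loose screw-lid jar with a black band, 48 mm across and 45 mm high, nearer the robot; must stay where it is. Origin: centre of its underside.
Mind the look-alikes: they are no part of the job. Leave any orange or purple look-alike of the tamper alone.

How it is judged:
On the way, in this order (a step that is already met when the one before it is completed fails the run):
1. the tamper is lifted out of its stand (z of tamper in the frame of tamper_stand above 0.04 m), for 0.1 s.
2. the tamper presses the follower down the bore to the depth of the catches, both level (contact force between tamper and follower above 2 N and z of follower in the frame of magazine below 0.0385 m and angle between follower's own z axis and vertical below 0.06 rad and angle between tamper's own z axis and vertical below 0.1 rad), for 0.1 s.
At the end, for the whole second after the job is handed in: The follower stays down by itself, held by the three catches (its underside less than 38.5 mm above the magazine's origin), level within 2 degrees; the tamper stands upright in its stand's recess, its foot within 2.5 mm of the recess floor and 6 mm of the centre; both at rest (z of follower in the frame of magazine below 0.0385 m and angle between follower's own z axis and vertical below 0.035 rad and linear speed of each of follower, tamper below 0.01 m/s and horizontal distance between tamper and tamper_stand below 0.006 m and z of tamper in the frame of tamper_stand below 0.0145 m and angle between tamper's own z axis and vertical below 0.06 rad); the robot touches nothing.
It fails at once if the follower is pressed with more than 25 N (contact force between tamper and follower above 25 N).
It fails at once if the fingers touch the follower (contact force between the fingers and follower above 0.5 N).
It fails at once if the stack of brass blanks is moved by more than 15 mm (distance of blanks from where it was at the start of the episode above 0.015 m).
It fails at once if the flux jar is moved by more than 15 mm (distance of flux_jar from where it was at the start of the episode above 0.015 m).
It also fails if it takes over 72 s, if anything falls off the work surface, if the arm or the gripper's body presses on something with over 40 N, if the wrist force passes 120 N, or if a joint passes its speed limit or range.

### The arm

A 7-joint arm with a two-finger parallel gripper is mounted at the origin on a cart in front of the work surface, level with it; the furniture and walls round the work are solid. World frame = base frame: x ahead of the robot, y to its left, z up, the work surface at z = 0. Lengths are in m, angles in rad, forces in N, time in s.
With the tool pointing down it reaches from about 0.35 to 0.9 m from the base axis. Payload 7.2 kg.
Tool frame: the origin (TCP) lies on the centre line of the jaws, within the pads' length; the fingertips stand 8 mm ahead of it and the grasp point (between the pads) lies 11 mm behind it; z points along the fingers, y is the line along which they close (so a half turn about z gives the same grasp; the last joint's range is limited). The gripper opens to 85 mm and grips with 20 to 120 N. Pads are 22 mm wide; open, the fingers measure 114 mm over their backs; the gripper's body (76 mm by 85 mm) begins 54 mm behind the grasp point. The pads swing forward as they close: fully open they stand 13 mm farther back than shut.
Start: joints at [-1.181, 0.411, -0.013, 1.596, 0.006, 1.134, -0.082], TCP at [0.276, 0.561, 0.239] pointing down, gripper open.
Joint ranges: [-2.95, 2.95], [-0.29, 1.99], [-1.47, 1.44], [0.14, 2.54], [-1.03, 4.17], [0.13, 1.85], [-2.86, 2.86]. Speed limits (rad/s): [2.39, 2.39, 3.01, 3.01, 3.14, 3.14, 3.14].

### API

Orientations are given as a rotation vector (axis times angle).
In Python, from cell import bot, set_gripper, inverse_kinematics, monitor, cams, job gives the robot as it stands. Calls block until the motion is done:
- bot.move_to(position, orientation): joint-space move of the TCP to a pose.
- bot.move_linear(position, ori=None, rate=0.15, contact_N=None): straight line of the TCP; ori=None keeps the orientation; rate is the mean speed in m/s. With contact_N (N) it stops when the force on the tool has changed by that much, and returns True; else False.
- bot.move_joints(angles): joint-space move.
- set_gripper(opening, strength=None): opening from 0.0 (shut) to 1.0 (fully open); strength is the grip in N (None keeps the last); returns when the fingers have stopped.
- bot.wait(seconds).
- inverse_kinematics(position, orientation): joint angles nearest the present ones, or None.
- monitor.state(): the state.
- cams.grab_frame(name): name is "scene" or "side" or "wrist"; returns the picture (384x512x3 uint8, blue, green, red); there is no depth.
- cams.camera_info(name): a dict with "intrinsics" (3x3 intrinsics, pixels), "R" (3x3) and "t" (3): a world point X has camera coordinates R X + t. Camera axes: x right, y down, z forward; pixel columns grow to the right and rows downward; lengths in m; the calibration is good to about 2 mm. A picture is of the moment at which its call begins: read the wrist's pose just before it. camera_info takes no time and is no camera call; for the wrist camera it gives the pose at the moment of the call.
A pose or a line that the arm cannot do raises bot.PlanningError and nothing moves.
- job.sign_off(): hands the job in; it is judged then, once.
Trained networks look in the newest picture that a camera, given by its name, has taken for a name from the list of things; names that differ only in an ending like _2 or _b are one class to them, and where a whole thing is asked for, a point or a joint stands for the part that bears it (a point fixed in the world has none). Each returns a list of dicts, best first, with "conf" (0 to 1); they miss things now and then, are a little off and sometimes report something else, mostly with a low value. They report only what shows in the picture. A call takes as long as a camera call. They do not tell look-alikes from the thing itself.
- cams.outline_of(label, camera): "pixels" (384x512 bool, what is visible of it) and "location" ([column, row] in pixels, amid what is visible of it).
The state is a dict: "clock": time; "qpos": joint angles; "dq": joint speeds; "joint_efforts": joint torques, N m; "position": TCP position; "tool_rot": TCP orientation; "contact_force": force on the tool from outside, world axes, zero at the start; "ft_torque": the same for the moment, N m; "grip_width": opening from 0.0 (shut) to 1.0 (fully open); "grip_force": force on a finger pad.
Only numpy, scipy, OpenCV 4.12 (cv2) and the standard library are available. Lean on these libraries where they do the work, as an engineer would, in place of code of your own. Each camera call takes 0.05 s, during which the arm holds its last target. There are 200 camera calls.

## Working session

There is one attempt and no reset: what is moved stays moved. The work goes in short steps, each a Python script; the robot and the scene stay as the last script left them, time stands still between calls to the robot, and variables do not carry over. Pictures are saved under pics/ and viewed, at most 10 in all, crops included, and the job is handed in when it is done.

```bash
mkdir -p pics; ls
cat > h.py <<'E'
import numpy as np, cv2
from cell import bot, set_gripper, inverse_kinematics, monitor, cams, job
def ray(cam,px,info=None):
    i=info or cams.camera_info(cam); K=np.array(i["intrinsics"]);R=np.array(i["R"]);t=np.array(i["t"])
    d=R.T@np.linalg.inv(K)@np.array([px[0],px[1],1.]); return -R.T@t,d
def onz(cam,px,z,info=None):
    o,d=ray(cam,px,info); return o+d*(z-o[2])/d[2]
def proj(cam,X,info=None):
    i=info or cams.camera_info(cam); c=np.array(i["R"])@np.array(X)+np.array(i["t"]); p=np.array(i["intrinsics"])@c; return p[:2]/p[2]
E
python3 - <<'E'
from h import *
ims=[]
for c in ("scene","side"):
    im=cams.grab_frame(c); ims.append(im); cv2.imwrite(f"pics/{c}0.png",im)
    print(c,np.round(ray(c,(256,192)),3).tolist())
    for l in ("magazine","follower","tamper","tamper_stand","blanks","flux_jar"):
        for r in cams.outline_of(l,c):
            ys,xs=np.nonzero(r["pixels"]); print(l,round(r["conf"],2),np.round(r["location"]),xs.min(),xs.max(),ys.min(),ys.max(),"z0:",np.round(onz(c,r["location"],0.03),3))
s=monitor.state();print(s["clock"],s["position"],s["tool_rot"],s["grip_width"])
cv2.imwrite("pics/a.png",cv2.resize(np.vstack(ims),(400,600)) if 0 else np.hstack([cv2.resize(i,(400,300)) for i in ims]))
E
```

```text
pics
scene [[0.145, 0.54, 0.605], [0.433, -0.648, -0.626]]
magazine 0.76 [189. 249.] 161 214 216 274 z0: [0.546 0.196 0.03 ]
follower 0.93 [184. 231.] 171 198 220 238 z0: [0.595 0.162 0.03 ]
tamper 0.69 [276. 155.] 269 283 144 177 z0: [ 0.596 -0.237  0.03 ]
tamper 0.68 [264. 140.] 258 270 125 158 z0: [ 0.677 -0.291  0.03 ]
tamper 0.68 [294. 145.] 284 299 129 163 z0: [ 0.583 -0.323  0.03 ]
tamper 0.56 [317. 156.] 307 323 139 175 z0: [ 0.492 -0.309  0.03 ]
tamper_stand 0.82 [273. 177.] 254 296 164 191 z0: [ 0.541 -0.137  0.03 ]
blanks 0.71 [248. 208.] 240 259 198 216 z0: [0.523 0.009 0.03 ]
blanks 0.37 [276. 163.] 268 283 144 178 z0: [ 0.571 -0.201  0.03 ]
flux_jar 0.93 [318. 203.] 308 327 193 215 z0: [ 0.389 -0.11   0.03 ]
side [[0.49, 0.759, 0.393], [0.038, -0.926, -0.377]]
magazine 0.97 [229. 258.] 198 259 223 286 z0: [0.56  0.201 0.03 ]
follower 0.55 [229. 235.] 214 244 227 239 z0: [0.57  0.113 0.03 ]
tamper 0.87 [273. 166.] 266 279 152 187 z0: [ 0.481 -0.373  0.03 ]
tamper 0.76 [250. 175.] 241 255 158 193 z0: [ 0.553 -0.27   0.03 ]
tamper 0.75 [218. 167.] 212 226 152 186 z0: [ 0.662 -0.339  0.03 ]
tamper 0.59 [244. 156.] 240 249 152 183 z0: [ 0.587 -0.475  0.03 ]
tamper_stand 0.87 [247. 196.] 229 267 184 204 z0: [ 0.549 -0.101  0.03 ]
blanks 0.73 [251. 217.] 241 260 210 225 z0: [0.529 0.023 0.03 ]
flux_jar 0.79 [305. 199.] 297 315 190 210 z0: [ 0.394 -0.099  0.03 ]
0.7 [0.27623225 0.56064725 0.23931112] [-7.12853578e-01 -3.05963872e+00 -1.11895884e-04] 1.0006771600127669
```

View pics/scene0.png

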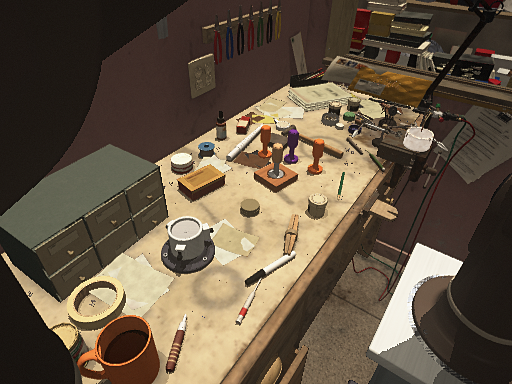

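View pics/side0.png

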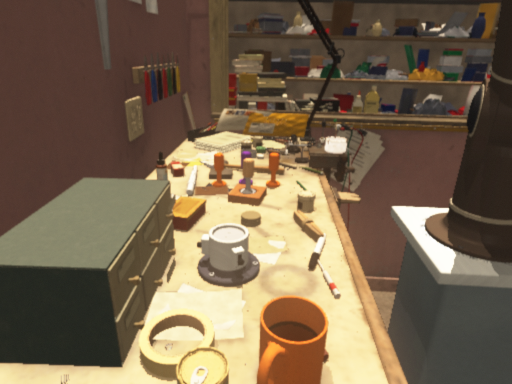

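Tamper candidates in scene: pale/steel one standing in the wooden stand (276,155), orange (264,140), orange (317,156), purple (294,145). The pale wooden handle in the stand fits the description. I'll confirm it from the wrist camera, with a view of the magazine on the way.

```bash
cat >> h.py <<'E'
from scipy.spatial.transform import Rotation as Ro
def down(yaw): # tool y axis at angle yaw in world xy, z down
    y=np.array([np.cos(yaw),np.sin(yaw),0]); z=np.array([0,0,-1.]); x=np.cross(y,z)
    return Ro.from_matrix(np.c_[x,y,z]).as_rotvec()
E
python3 - <<'E'
from h import *
# triangulate
def tri(pa,pb):
    o1,d1=ray("scene",pa);o2,d2=ray("side",pb);A=np.c_[d1,-d2];s=np.linalg.lstsq(A,o2-o1,rcond=None)[0]
    return np.round((o1+d1*s[0]+o2+d2*s[1])/2,3),np.round(np.linalg.norm(o1+d1*s[0]-o2-d2*s[1]),4)
print("foll",tri((184,230),(229,233)),"tamper",tri((276.5,158),(249,173)),"or",tri((264,140),(218,167)),"or2",tri((317,156),(273,166)))
for y in np.deg2rad([60,90,120,-90,-60,-120]):
    print(round(y,2),[None if q is None else np.round(q,2).tolist() for q in (inverse_kinematics([.56,.16,.3],down(y)),inverse_kinematics([.55,-.13,.3],down(y)))])
i=cams.camera_info("wrist");R=np.array(i["R"]);s=monitor.state()
T=Ro.from_rotvec(s["tool_rot"]).as_matrix()
print("cam in tool",T.T@(-R.T@i["t"]-s["position"]), T.T@R.T)
def shot(n,l):
    im=cams.grab_frame("wrist");i=cams.camera_info("wrist");cv2.imwrite(f"pics/{n}.png",im)
    for k in l:
        for r in cams.outline_of(k,"wrist"):
            (cx,cy),rad=cv2.minEnclosingCircle(np.argwhere(r["pixels"])[:,::-1].astype(np.float32))
            ys,xs=np.nonzero(r["pixels"]);print(n,k,round(r["conf"],2),np.round(r["location"]),xs.min(),xs.max(),ys.min(),ys.max(),round(cx),round(cy),round(rad))
    print(np.round(ray("wrist",(256,192)),3).tolist())
o=down(np.pi/2)
bot.move_to([.50,.16,.30],o);shot("w_mag",["follower","magazine"])
bot.move_to([.48,-.13,.32],o);shot("w_st",["tamper","tamper_stand"])
print(monitor.state()["clock"],monitor.state()["qpos"])
a=cv2.resize(cv2.imread("pics/w_mag.png"),(400,300));b=cv2.resize(cv2.imread("pics/w_st.png"),(400,300));
cv2.imwrite("pics/w1.png",np.hstack([a,b]))
E
```

```text
foll (array([0.561, 0.189, 0.076]), np.float64(0.0012)) tamper (array([ 0.55 , -0.163,  0.075]), np.float64(0.0029)) or (array([ 0.649, -0.25 ,  0.059]), np.float64(0.0008)) or2 (array([ 0.479, -0.271,  0.059]), np.float64(0.0083))
1.05 [[-0.54, 0.29, 0.23, 1.63, -0.07, 1.22, 0.75], [-0.42, 0.3, 0.73, 1.7, -0.21, 1.22, 1.41]]
1.57 [[-0.49, 0.29, 0.16, 1.63, -0.05, 1.22, 1.26], [-0.38, 0.29, 0.67, 1.7, -0.19, 1.22, 1.91]]
2.09 [[-0.42, 0.29, 0.07, 1.62, -0.02, 1.23, 1.75], [-0.28, 0.28, 0.55, 1.69, -0.15, 1.22, 2.39]]
-1.57 [[-0.86, 0.33, 0.66, 1.65, -0.21, 1.23, -1.73], [-0.54, 0.34, 0.91, 1.7, -0.29, 1.24, -1.13]]
-1.05 [[-0.79, 0.32, 0.56, 1.65, -0.18, 1.23, -1.24], [-0.48, 0.32, 0.82, 1.7, -0.25, 1.23, -0.65]]
-2.09 [[-1.2, 0.54, 1.26, 1.67, -0.53, 1.33, -1.94], [-0.73, 0.5, 1.27, 1.71, -0.49, 1.3, -1.45]]
cam in tool [ 0.07853518 -0.00055429 -0.13344919] [[ 9.01643083e-05 -9.51593450e-01 -3.07359558e-01]
 [ 9.99999982e-01  1.36464167e-04 -1.29145489e-04]
 [ 1.64837567e-04 -3.07359541e-01  9.51593445e-01]]
w_mag follower 0.6 [273. 209.] 251 295 191 232 273 211 22
w_mag magazine 0.81 [269. 188.] 232 312 157 246 271 201 45
[[0.421, 0.16, 0.433], [0.303, -0.001, -0.953]]
w_st tamper 0.87 [225. 208.] 213 244 187 234 227 210 24
w_st tamper 0.8 [150. 163.] 123 173 139 179 148 159 27
w_st tamper 0.64 [150. 214.] 128 174 193 241 151 218 28
w_st tamper 0.61 [182. 255.] 170 194 239 289 178 264 26
w_st tamper_stand 0.86 [237. 184.] 199 264 165 231 231 198 39
[[0.402, -0.129, 0.453], [0.303, -0.001, -0.953]]
3.8167 [-0.18061331  0.12091526  0.38583183  1.80249448 -0.04839564  1.22782904
  1.79257384]
```

View pics/w1.png

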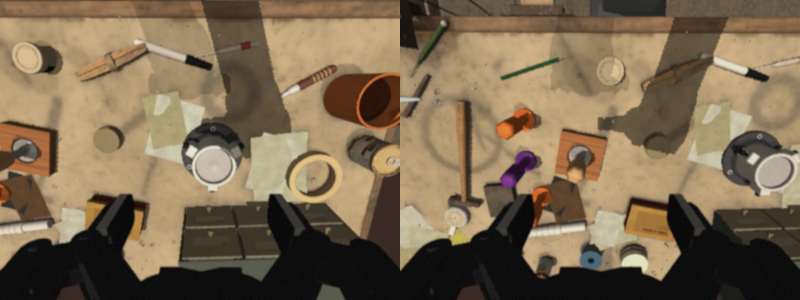

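The wrist views show the magazine at right panel (760,158) and left panel (212,160) with the rim in front of the cabinet. In the right panel the pale tamper stands in the wooden stand at (578,160), with the orange and purple look-alikes at (515,122), (517,170) and (542,205). Next I move in closer, with the camera straight above each target.

Run:
```python
from h import *
o1,d1=ray("scene",(163,158));o2,d2=ray("side",(172,181));s=np.linalg.lstsq(np.c_[d1,-d2],o2-o1,rcond=None)[0]
print("cab corner",o1+d1*s[0],o2+d2*s[1])
o=down(np.pi/2)
bot.move_to([.545+.07,-.163,.25],o); bot.wait(.2)
im=cams.grab_frame("wrist");i=cams.camera_info("wrist");cv2.imwrite("pics/t1.png",im)
print("f",i["intrinsics"][0][0])
for k in ("tamper","tamper_stand"):
  for r in cams.outline_of(k,"wrist"):
    ys,xs=np.nonzero(r["pixels"]);print(k,round(r["conf"],2),r["location"],xs.min(),xs.max(),ys.min(),ys.max())
p=proj("wrist",[.545,-.163,.116],i);print(p, "nadir x",ray("wrist",(0,0),i)[0])
x,y=np.int32(p);c=im[max(0,y-80):y+80,max(0,x-80):x+80];print("crop origin",max(0,x-80),max(0,y-80))
cv2.imwrite("pics/t1c.png",cv2.resize(c,None,fx=3.6,fy=3.6,interpolation=cv2.INTER_CUBIC))
```

```text
cab corner [0.69716473 0.10387742 0.15934413] [0.68667523 0.10675573 0.1435128 ]
f 294.8703868482875
tamper 0.93 [248.7, 115.7] 234 269 94 135
tamper 0.86 [144.0, 45.4] 106 176 15 69
tamper 0.75 [148.3, 127.8] 116 179 108 149
tamper 0.7 [180.4, 197.6] 154 203 170 225
tamper_stand 0.64 [244.8, 92.6] 209 296 67 157
[256.99620013 108.48310502] nadir x [ 0.5356884  -0.16347243  0.38475456]
crop origin 176 28
```

View pics/t1c.png

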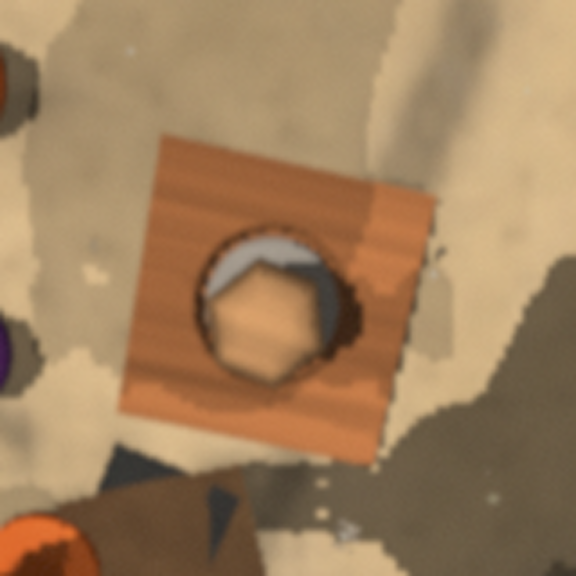

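The crop confirms it: a pale hexagonal wood handle centred at crop (264,322), flats facing image left and right (world ±y). It stands on a steel foot in the stand's round recess at about (278,303). The orange and purple handles at the left edge are the look-alikes. Now the magazine from straight above, plus the numbers for both.

Run:
```python
from h import *
i=cams.camera_info("wrist")
P=lambda c,z:onz("wrist",(176+c[0]/3.6,28+c[1]/3.6),z,i)
print("handle",P((264,322),.116),"recess",P((280,305),.022),"stand",P((274,302),.022))
q=[P(c,.022) for c in ((163,135),(437,200),(375,465),(120,410))];print("sides",[round(np.linalg.norm(q[k]-q[k-1]),4) for k in range(4)])
h=[P(c,.116) for c in ((265,258),(268,385))];print("hex yaw",np.rad2deg(np.arctan2(*(h[1]-h[0])[1::-1])),np.linalg.norm(h[1]-h[0]))
o=down(np.pi/2)
bot.move_to([.635,.185,.30],o); bot.wait(.2)
im=cams.grab_frame("wrist");i=cams.camera_info("wrist");cv2.imwrite("pics/m1.png",im)
for k,z in (("follower",.072),("magazine",.0)):
  for r in cams.outline_of(k,"wrist"):
    m=r["pixels"].astype(np.uint8);cs=max(cv2.findContours(m,0,1)[0],key=cv2.contourArea)
    e=cv2.fitEllipse(cv2.convexHull(cs));print(k,round(r["conf"],2),e,onz("wrist",e[0],z,i),"mm",np.array(e[1])/294.87*(ray("wrist",(0,0),i)[0][2]-z))
x,y=np.int32(proj("wrist",[.563,.185,.075],i));x0,y0=max(0,x-75),max(0,y-75);print("crop",x0,y0)
cv2.imwrite("pics/m1c.png",cv2.resize(im[y0:y0+150,x0:x0+150],None,fx=4,fy=4,interpolation=cv2.INTER_CUBIC))
```

```text
handle [ 0.5526276  -0.16979958  0.116     ] recess [ 0.55307091 -0.16669074  0.022     ] stand [ 0.55211653 -0.16866503  0.022     ]
sides [np.float64(0.0879), np.float64(0.0891), np.float64(0.0877), np.float64(0.0891)]
hex yaw 1.0140247836506706 0.030251396365347447
follower 0.95 ((256.322998046875, 103.8378677368164), (50.63877487182617, 52.70522689819336), 178.88687133789062) [0.56300302 0.18283399 0.072     ] mm [0.06206941 0.06460232]
magazine 0.83 ((257.0817565917969, 101.66561126708984), (90.2107925415039, 92.67059326171875), 3.971050262451172) [0.56138628 0.18382829 0.        ] mm [0.13260123 0.1362169 ]
crop 183 28
```

View pics/m1c.png

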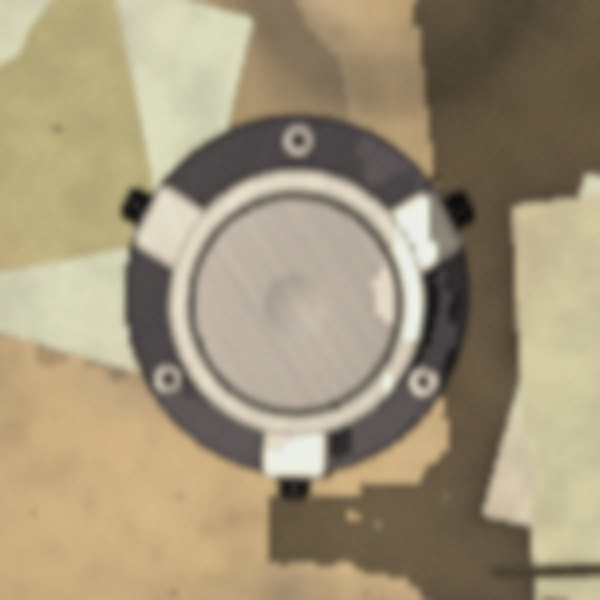

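The magazine rim and follower are concentric at crop (296,302), with three catch housings around them, which puts the axis at about (0.5625, 0.183). The measured sizes agree with the given ones. Now the grasp and lift.

Run:
```python
from h import *
o=down(np.pi/2)
bot.move_to([.5526,-.1692,.20],o)
set_gripper(.75,60)
hit=bot.move_linear([.5526,-.1692,.081],rate=.1,contact_N=5)
print("hit",hit,monitor.state()["position"])
set_gripper(0,80);bot.wait(.2)
s=monitor.state();print(s["grip_width"],s["grip_force"],s["contact_force"],s["position"])
if not hit:
    bot.move_linear([.5526,-.1692,.11],rate=.05); bot.move_linear([.5526,-.1692,.24],rate=.15)
    bot.wait(.3)
s=monitor.state();print(s["grip_width"],s["grip_force"],s["contact_force"],s["position"],s["clock"])
ims=[cams.grab_frame(c) for c in ("wrist","side")]
cv2.imwrite("pics/g.png",np.hstack([cv2.resize(ims[0],(400,300)),cv2.resize(ims[1][90:210,170:330],(400,300))]))
```

```text
hit False [ 0.55305712 -0.16937893  0.08166075]
0.32730276985547796 79.25261199474335 [-0.24676748 -0.06642851  4.96025305] [ 0.55311342 -0.16936947  0.08167438]
0.32758532914262783 78.77751996740699 [ 0.79482568 -0.58965866 -2.44371052] [ 0.55237278 -0.16917449  0.23941429] 12.275
```

View pics/g.png

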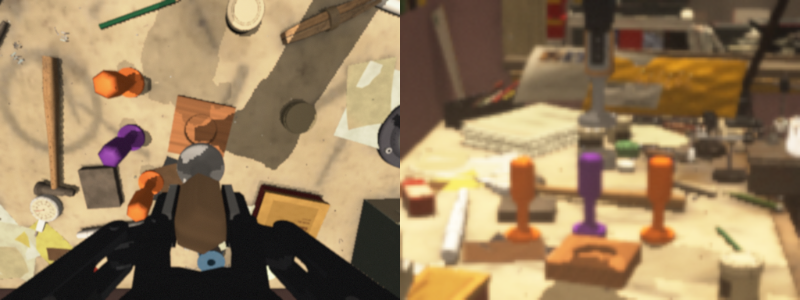

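The tamper is held and looks straight: in the left panel the foot is at (200,160) between the fingers, and in the right panel the recess is empty at (592,255) with the tamper above it. The grip width of 27.8 mm matches the flats. Now press.

Run:
```python
from h import *
bot.move_linear([.5625,.183,.24],rate=.2)
bot.move_linear([.5625,.183,.150],rate=.1);bot.wait(.4)
s=monitor.state();f0=s["contact_force"].copy() if hasattr(s["contact_force"],'copy') else np.array(s["contact_force"]);t0=np.array(s["ft_torque"]);np.save("f0.npy",f0);print("tare",f0,s["position"])
log=[]
def rd(n):
    s=monitor.state();print(n,"z",np.round(s["position"],4),"F",np.round(np.array(s["contact_force"])-f0,2),"M",np.round(np.array(s["ft_torque"])-t0,2),round(s["clock"],2));return s["contact_force"][2]-f0[2]
print(bot.move_linear([.5625,.183,.128],rate=.01,contact_N=15));rd("a")
bot.wait(.1);rd("a2")
print(bot.move_linear([.5625,.183,.100],rate=.008,contact_N=10));rd("b");bot.wait(.2);rd("b2")
```

```text
tare [-0.22368792  0.60871377 -1.71910245] [0.56256542 0.18306205 0.1502213 ]
False
a z [0.5629 0.183  0.1288] F [-1.78 -2.16 10.16] M [-0.25  0.6  -0.01] 18.08
a2 z [0.5629 0.183  0.1288] F [-1.58 -0.99 10.36] M [-0.29  0.52  0.03] 18.18
True
b z [0.5631 0.1831 0.1106] F [-2.34 -0.85 10.85] M [-0.14  0.61 -0.02] 20.38
b2 z [0.5631 0.1831 0.1107] F [-2.41 -0.9  10.4 ] M [-0.11  0.65  0.  ] 20.57
```

Run:
```python
from h import *
f0=np.load("f0.npy")
def rd(n):
    s=monitor.state();F=np.array(s["contact_force"])-f0;print(n,np.round(s["position"],4),"F",np.round(F,2),round(s["clock"],2));return F[2]
z=.1100
F=rd("s")
while F<15.5 and z>.098:
    hit=bot.move_linear([.5625,.183,z],rate=.005,contact_N=7);bot.wait(.08);F=rd((round(z,4),hit))
    if hit: break
    z-=.0005 if F<12.5 else .0002
```

```text
s [0.5631 0.1831 0.1107] F [-2.41 -0.9  10.4 ] 20.57
(0.11, False) [0.563  0.1831 0.1108] F [-1.15 -1.19  8.88] 20.91
(0.1095, False) [0.5631 0.1831 0.1106] F [-3.26 -0.81 12.84] 21.24
(0.1093, False) [0.5631 0.1831 0.1105] F [-2.44 -2.66 14.09] 21.57
(0.1091, False) [0.5632 0.1831 0.1105] F [-2.84 -1.48 14.85] 21.91
(0.1089, False) [0.5632 0.1831 0.1105] F [-3.25 -2.77 16.71] 22.24
```

The push now rises steeply while z holds still at about 31 mm of travel, so the follower is on its stop. I'll bring it to about 18 N, averaged, and then retreat.

Run:
```python
from h import *
f0=np.load("f0.npy")
def avg():
    v=[]
    for _ in range(8): bot.wait(.03); v.append(monitor.state()["contact_force"][2]-f0[2])
    return np.mean(v),np.std(v)
F=avg();print(F,monitor.state()["position"]);z=.1089
while F[0]<17.3 and z>.1080:
    z-=.0001; bot.move_linear([.5625,.183,z],rate=.005,contact_N=6);F=avg();print(round(z,4),F,monitor.state()["position"][2])
bot.wait(.3)
bot.move_linear([.5625,.183,.125],rate=.02);print("up",avg(),monitor.state()["position"])
bot.move_linear([.5625,.183,.24],rate=.12)
bot.move_linear([.50,.06,.26],rate=.2);bot.wait(.1)
s=monitor.state();print(s["grip_width"],s["clock"])
im=cams.grab_frame("scene");cv2.imwrite("pics/p.png",im)
a=cv2.resize(im[195:295,130:250],(400,300));im=cams.grab_frame("side");b=cv2.resize(im[200:290,170:290],(400,300))
cv2.imwrite("pics/pc.png",np.hstack([a,b]))
```

```text
(np.float64(16.32569632893342), np.float64(0.5596878077849393)) [0.56321057 0.18308766 0.11046364]
0.1088 (np.float64(16.706713678800497), np.float64(0.44871251661186395)) 0.11045617253434285
0.1087 (np.float64(17.16713641368429), np.float64(0.7687239121314965)) 0.11041741085375503
0.1086 (np.float64(18.023823354315063), np.float64(0.552567410310512)) 0.11040881646729646
up (np.float64(-0.7525015151793288), np.float64(0.4114581110772532)) [0.56244394 0.18296937 0.12488647]
0.32463555935564503 27.65
```

View pics/pc.png

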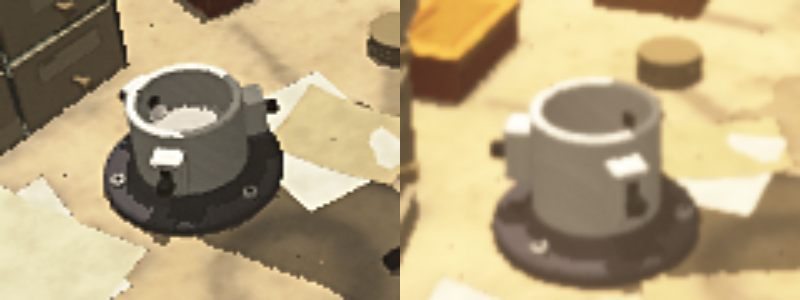

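The follower is deep in the bore in both views: its bright disc is at (190,125) on the left, and on the right it is hidden below the rim at (595,110). No spring push remained once I lifted 14 mm. A look from above will show whether all three catches hold.

Run:
```python
from h import *
bot.move_to([.635,.185,.30],down(np.pi/2)); bot.wait(.2)
im=cams.grab_frame("wrist");i=cams.camera_info("wrist");print(i["t"])
for r in cams.outline_of("follower","wrist"):
    cs=max(cv2.findContours(r["pixels"].astype(np.uint8),0,1)[0],key=cv2.contourArea)
    e=cv2.fitEllipse(cv2.convexHull(cs));print(round(r["conf"],2),e,onz("wrist",e[0],.042,i))
cv2.imwrite("pics/m2c.png",cv2.resize(im[58:148,212:302],(600,600),interpolation=cv2.INTER_CUBIC))
print(monitor.state()["clock"])
```

```text
[-0.18416818 -0.66212593  0.24196194]
0.64 ((255.72671508789062, 104.05068969726562), (46.31501388549805, 47.727115631103516), 7.848264694213867) [0.56329161 0.18250658 0.042     ]
28.825
```

View pics/m2c.png

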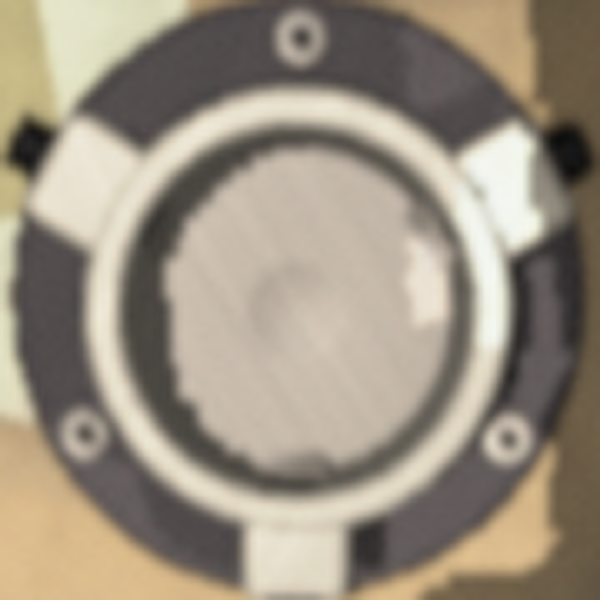

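Run:
```python
import cv2,numpy as np
a=cv2.imread("pics/m2c.png").astype(float)/255
a=np.clip(a**.45*1.0,0,1);a=(a*255).astype(np.uint8)
s=cv2.imread("pics/p.png")[210:255,155:215].astype(float)/255
s=(np.clip(s**.6,0,1)*255).astype(np.uint8)
cv2.imwrite("pics/e.png",np.hstack([cv2.resize(a[100:500,100:500],(400,400)),cv2.resize(s,(400,400),interpolation=cv2.INTER_CUBIC)]))
```

```text
(no output)
```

View pics/e.png

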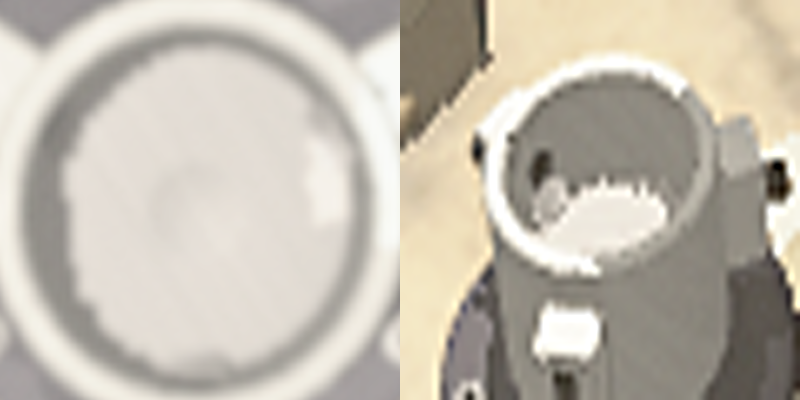

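Two catches are clearly out, at (325,140) and (210,365) in the left panel. The third, at upper left, is lost in shadow. I'll take one oblique view of that side.

Run:
```python
from h import *
def crop(im,i,g):
    x,y=np.int32(np.round(proj("wrist",[.5625,.183,.05],i)));print(x,y)
    c=im[max(0,y-32):y+32,max(0,x-32):x+32].astype(float)/255
    return cv2.resize((np.clip(c**g*1.1,0,1)*255).astype(np.uint8),(400,400),interpolation=cv2.INTER_CUBIC)
o=down(np.pi/2);cs=[]
for p in ([.65,.235,.27],[.60,.215,.27]):
    bot.move_to(p,o);bot.wait(.15);im=cams.grab_frame("wrist");cs.append(crop(im,cams.camera_info("wrist"),.5))
cv2.imwrite("pics/f.png",np.hstack(cs));print(monitor.state()["clock"])
```

```text
212 89
230 134
29.9083
```

View pics/f.png

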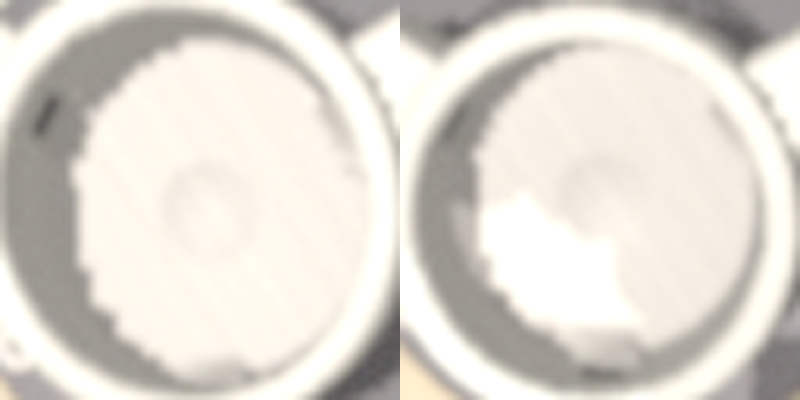

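The third slot is visible at left panel (47,118), but the shading is ambiguous there. A second gentle press, shifted 2 mm towards that side, settles it: it shows the contact height and makes sure the third catch snaps.

Run:
```python
from h import *
x,y=.5625-.001,.183-.0017
bot.move_to([x,y,.22],down(np.pi/2))
bot.move_linear([x,y,.120],rate=.08);bot.wait(.3)
def avg():
    v=[]
    for _ in range(6): bot.wait(.03); v.append(np.array(monitor.state()["contact_force"]))
    return np.mean(v,0)
f0=avg()
z=.1165
F=0;st=.0005;print(f0)
bot.move_linear([x,y,.117],rate=.02,contact_N=6)
while F<17.3 and z>.1075:
    hit=bot.move_linear([x,y,z],rate=.01,contact_N=7);F=(avg()-f0)[2];print(round(z,4),hit,round(F,1),round(monitor.state()["position"][2],4))
    z-=.0005 if F<9 else (.0002 if F<15 else .0001)
bot.wait(.2);bot.move_linear([x,y,.125],rate=.03);print("up",avg()-f0);bot.move_linear([x,y,.24],rate=.15);print(monitor.state()["clock"],monitor.state()["grip_width"])
```

```text
[-0.35419574  0.00811572 -2.06086989]
0.1165 False -0.1 0.1165
0.116 False 0.0 0.116
0.1155 False -0.2 0.1155
0.115 False -0.4 0.115
0.1145 False -0.0 0.1145
0.114 False -0.4 0.114
0.1135 False 0.1 0.1135
0.113 False -0.0 0.113
0.1125 False 0.4 0.1125
0.112 False 0.1 0.112
0.1115 False 7.2 0.1119
0.111 False 9.3 0.1115
0.1108 False 9.5 0.1113
0.1106 False 8.7 0.1112
0.1101 False 9.9 0.1107
0.1099 False 11.0 0.1107
0.1097 False 12.5 0.1106
0.1095 False 13.6 0.1106
0.1093 False 14.7 0.1105
0.1091 False 16.1 0.1105
0.109 False 17.0 0.1105
0.1089 False 17.6 0.1105
up [ 0.08383644  0.31239725 -0.21977865]
44.4 0.3248965440365198
```

The foot met the follower at 0.112 and bottomed at 0.1105. So the follower is held level about 1.2 mm above the stop with full preload, which means all three catches hold. Now I return the tamper.

Run:
```python
from h import *
x,y=.5526,-.1690
bot.move_linear([x,y,.24],rate=.2)
bot.move_linear([x,y,.100],rate=.1);bot.wait(.1)
h=bot.move_linear([x,y,.0795],rate=.02,contact_N=4);s=monitor.state();print(h,s["position"],s["contact_force"])
if s["position"][2]<.0835:
    set_gripper(.45);bot.wait(.1);set_gripper(.8);bot.wait(.2)
    p=s["position"];bot.move_linear([p[0],p[1],.20],rate=.1)
    bot.move_to([.535+.0785,-.169,.25],down(np.pi/2));bot.wait(.2)
    im=cams.grab_frame("wrist");i=cams.camera_info("wrist")
    u,v=np.int32(proj("wrist",[.5525,-.169,.1],i));u0,v0=u-80,max(0,v-80);print("crop",u0,v0)
    cv2.imwrite("pics/r.png",cv2.resize(im[v0:v0+160,u0:u0+160],(576,576),interpolation=cv2.INTER_CUBIC))
    for k in ("tamper","tamper_stand"):
        r=cams.outline_of(k,"wrist")[0];ys,xs=np.nonzero(r["pixels"]);print(k,r["location"],xs.min(),xs.max(),ys.min(),ys.max())
    im=cams.grab_frame("side")
    for k in ("tamper","tamper_stand"):
        for r in cams.outline_of(k,"side"): ys,xs=np.nonzero(r["pixels"]);print(k,r["location"],xs.min(),xs.max(),ys.min(),ys.max())
    for k in ("blanks","flux_jar"): print(k,cams.outline_of(k,"side")[0]["location"])
print(monitor.state()["clock"])
```

```text
True [ 0.55238524 -0.16894758  0.08169908] [-0.34390648  1.00139997  3.95783718]
crop 177 39
tamper [151.9, 131.8] 122 183 111 152
tamper_stand [242.4, 99.2] 214 300 69 159
tamper [250.0, 172.3] 242 254 158 193
tamper [218.2, 163.6] 213 225 152 186
tamper [271.8, 164.0] 266 279 152 186
tamper [244.2, 157.7] 240 250 151 182
tamper_stand [247.1, 196.2] 228 266 183 204
blanks [248.8, 218.4]
flux_jar [305.6, 200.4]
52.1167
```

The tamper seated at exactly its original height, and its side-view outline matches the start (rows 158–193). The blanks and the jar haven't moved. Handing in.

```bash
python3 -c "
from h import *
print(job.sign_off())"
```

```text
the job is handed in; nothing more can be done
None
```

I handed the job in at about 52 s; the hand-in returned no verdict. The follower is held down level, about 1.2 mm above its stop; I judged all three catches engaged from a second gentle press, since only two were clearly visible. The pushing force read about 18 N at most in my samples, the tamper is back upright in its stand, and the blanks and flux jar show in the same place as at the start.

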